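# Slide the sample cassette along the rail into the reader's corner pocket

## Robot

A 6-joint arm with a two-finger parallel gripper is mounted at the origin on the work surface. World frame = base frame: x ahead of the robot, y to its left, z up, the work surface at z = 0. Lengths are in mm, angles in degrees, forces in N, time in s.
With the tool pointing down it reaches from about 350 to 850 mm from the base axis. Payload 8.1 kg.
Tool frame: the origin (TCP) lies at the very end of the fingers, on their centre line; the grasp point (between the pads) lies 19 mm behind it (r.grasp_offset is the distance from the TCP to the grasp point, in mm); z points along the fingers, y is the line along which they close (so a half turn about z gives the same grasp; the last joint's range is limited). The gripper opens to 85 mm and grips with 20 to 120 N. Pads are 22 mm wide; open, the fingers measure 114 mm over their backs; the gripper's body (76 mm by 85 mm) begins 54 mm behind the grasp point. The pads swing forward as they close: fully open they stand 13 mm farther back than shut.
Start: joints at [66.326, 7.471, 85.268, -0, 87.261, -4.893], TCP at [193.155, 568.064, 231.292] pointing down, gripper open.
Joint ranges: [-169.43, 169.43], [-51.17, 129.36], [1.28, 143.12], [-76.62, 256.62], [0, 156.53], [-152.29, 152.29]. Speed limits (degrees/s): [136.94, 136.94, 159.86, 180, 180, 180].

## Interface

Orientations are given as [roll, pitch, yaw] about the fixed x, y, z axes, in that order (R = Rz(yaw) Ry(pitch) Rx(roll)).
In Python, from bench import r gives the robot as it stands.
- The arm moves only by the tool carry_out, never from a script. Its argument "commands" is a list of rows, each an object with "jaw": the finger opening in m, from 0 to 0.0854; "translation": the shift along the tool's x, y, z in m, a list of three; "spin": the turn about the tool's z in rad. A call has exactly 8 rows; each row shifts and turns the commanded pose from where the row before left it, along the tool's axes as they then stand; what a row does not reach is not made up. A row lasts 1/12 s, in which the tool goes at most 41.7 mm and 7.16 degrees, less where a joint would pass 70% of its speed; a pose out of reach is approached as far as the arm can. A call is refused whole if a number of a shift passes 0.0417 or a number of a turn 0.125, either way. A call with a gripper value outside its range is refused whole. The fingers move at their own pace and stop on an object; "squeeze" is the grip in N (left out, the last holds). Time passes only in rows, so rows that do not move let the fingers close, or fill a call up. It gives the time, the measured TCP pose, the force, the opening and the grip force at its end, in the units of the state.
- r.sense(): the state, without advancing time (a new reading comes with each control period).
- r.snapshot(name): name is "side" or "top" or "wrist"; returns a dict with "pixels" (400x640x3 uint8, blue, green, red), "K" (3x3 intrinsics, pixels), "extrinsics" (4x4, takes a point from camera to world coordinates). Camera axes: x right, y down, z forward; pixel columns grow to the right and rows downward; lengths in mm; the calibration is good to about 2 mm. A picture is of the moment at which its call begins. There is no depth.
- r.hand_in(): hands the job in; it is judged then, once.
Trained networks look in a picture, given as the dict that the camera call returned (one of the last four; its "shot" number tells which), for a name from the list of things; names that differ only in an ending like _2 or _b are one class to them, and where a whole thing is asked for, a point or a joint stands for the part that bears it (a point fixed in the world has none). Each returns a list of dicts, best first, with "score" (0 to 1); they miss things now and then, are a little off and sometimes report something else, mostly with a low value. They report only what shows in the picture. A call takes as long as a camera call. They do not tell look-alikes from the thing itself.
- r.spot_in(picture, target): "xy" ([column, row] in pixels, amid what is visible of it).
- r.regions_of(picture, target): "pixels" (400x640 bool, what is visible of it) and "xy" ([column, row] in pixels, amid what is visible of it).
- r.landmark_of(picture, target): "xy" ([column, row] in pixels: a listed point, or the origin of a listed thing).
The state is a dict: "time": time; "joint_pos": joint angles; "qd": joint speeds; "joint_efforts": joint torques, N m; "tool_pos": TCP position; "tcp_rot": TCP orientation; "ft_force": force on the tool from outside, world axes, zero at the start; "wrist_torque": the same for the moment, N m; "finger_gap": finger opening in mm; "grip_force": force on a finger pad.
Only numpy, scipy, OpenCV 4.12 (cv2) and the standard library are available. Lean on these libraries where they do the work, as an engineer would, in place of code of your own. Each camera call takes 0.05 s, during which the arm holds its last target. There are 200 camera calls.

## Task

A small rectangular sample cassette lies loose on the loading plate of the bench reader. With the fingertips, push it back until it lies flat against the long rail, then, keeping it against the rail, slide it gently along into the corner pocket beside the reader's housing until it is fully home against both the rail and the end stop. Never lift or tip the cassette, and leave everything else where it stands.

Things in the scene. Friction and masses are not known exactly. Their poses are not given: they have to be found in the camera images.
- reader: Bench reader with a grey loading plate, fixed, level. Origin: underside of the plate, level with the bench top. Seen from the robot x points away, y left, z up (yaw up to 15 degrees either way). Plate top 10 mm above the bench, x -90 to 90 mm, y -180 to 160 mm. White housing past the plate's left end: x -70 to 90, y 160 to 245 mm, top 47 mm above the bench.
- rail (a point): Point on the plate's top at the foot of the rail, mid-length (reader frame x 65, y -10, z 10 mm); axes as the reader's. The white plastic rail runs straight along y the whole length of the plate's far side; its face, towards the robot, passes through this point; 20 mm thick, 14 mm high above the plate.
- end_stop (a point): Point on the plate's top at the inner corner of rail face and end stop face (reader frame x 65, y 130, z 10 mm); axes as the reader's. The end stop is a bar across the rail's left end, its face looking to -y: reader x 10 to 85 mm, 15 mm thick, 14 mm high above the plate.
- guide (a point): Point on the plate's top at the entry corner of the low guide bar (reader frame x 25, y 85, z 10 mm); axes as the reader's. The bar runs from here 45 mm to +y, up to the end stop, parallel to the rail and 40 mm from it; 8 mm thick (to -x), 6 mm high above the plate. Rail, end stop and guide form the corner pocket, open above and to -y.
- pocket (a point): Point on the plate's top where the centre of the cassette's underside lies when it is fully home (reader frame x 48, y 107, z 10 mm); axes as the reader's. Rail face 17 mm to +x, end stop face 23 mm to +y of it.
- cassette: Rectangular aluminium block, round dark window on top, 34 (x) by 46 (y) by 16 mm high, 70 to 140 g, slides freely. Origin: centre of underside. Starts flat on the plate, 75 to 100 mm from the rail, 95 to 230 mm short of home along it, turned up to 0.45 rad; its 46 mm sides lie along the rail when home. Bears 40 N from the fingers; 6 mm off the plate counts as lifted, 0.25 rad as tipped.
- puck: Bystander: plain round steel puck, 30 mm diameter, 16 mm high, lying on the loading plate to the right or left of the cassette, also 75 to 100 mm short of the rail. Origin: centre of its underside. Leave it.
- vial_a: Bystander: amber vial with white cap, 22 mm diameter, 46 mm high, standing on the loading plate near its left front corner. Origin: centre of its underside. Leave it.
- vial_b: Bystander: like vial_a, standing on the bench just behind the rail. Origin: centre of its underside. Leave it.
- bottle: Bystander: amber bottle, 70 mm diameter, 150 mm high, on the bench to the left. Origin: centre of its underside. Leave it.
- beaker: Bystander: glass beaker, 72 mm diameter, 90 mm high, on the bench to the right. Origin: centre of its underside. Leave it.
- screwdriver: Bystander: screwdriver lying on the bench near the right front. Its x runs along the shaft to the tip. Leave it.
- carton: Bystander: cardboard carton, 100 x 140 x 50 mm, on the bench at the right. Origin: centre of its underside. Leave it.
There are look-alikes about, which are no part of the job. What is meant by the cassette is not yellow, and is the smaller of those in its own colour.

How it is judged (in metres and radians):
On the way, in this order (a step that is already met when the one before it is completed fails the run):
1. the cassette lies flat against the rail, still short of the pocket (x of cassette in the frame of pocket above -0.003 m and angle between the x axis of cassette and the x axis of pocket, either way round below 0.08 rad and y of cassette in the frame of pocket below -0.06 m), for 0.2 s.
2. the cassette is fully home in the corner pocket (x of cassette in the frame of pocket between -0.0025 and 0.003 m and y of cassette in the frame of pocket between -0.0025 and 0.003 m and z of cassette in the frame of pocket below 0.002 m and angle between the x axis of cassette and the x axis of pocket, either way round below 0.06 rad), for 0.2 s.
At the end, for the whole second after the job is handed in: The cassette lies flat and still on the plate in the corner pocket, within 2.5 mm of touching both the rail and the end stop and within 0.06 rad of square to them (all of step 2 and angle between cassette's own z axis and vertical below 0.05 rad and linear speed of cassette below 0.01 m/s).
It fails at once if the cassette is lifted off the plate (6 mm) (z of cassette in the frame of pocket above 0.006 m).
It fails at once if the cassette is tipped (0.25 rad) (angle between cassette's own z axis and vertical above 0.25 rad).
It fails at once if the cassette comes off the rail (more than 10 mm) on the last 60 mm of its way (y of cassette in the frame of pocket above -0.06 m and x of cassette in the frame of pocket below -0.01 m).
It fails at once if the fingers push the cassette harder than 40 N (contact force between the fingers and cassette above 40 N).
It fails at once if a bystander is shifted (15 mm) or, if standing, knocked over (distance of any of puck, vial_a, vial_b, bottle, beaker, screwdriver, carton from where it was at the start of the episode above 0.015 m or angle between any of puck, vial_a, vial_b, bottle, beaker, carton's own z axis and vertical above 0.3 rad).
It also fails if it takes over 64 s, if anything falls off the work surface, if the arm or the gripper's body presses on something with over 40 N, if the wrist force passes 120 N, or if a joint passes its speed limit or range.

## Working session

There is one attempt and no reset: what is moved stays moved. The work goes in short steps, Python scripts to look and compute and a tool call to move; the robot and the scene stay as the last step left them, time stands still between calls to the robot, and variables do not carry over. Pictures are saved under pics/ and viewed, at most 10 in all, crops included, and the job is handed in when it is done.

Besides the shell and the picture viewer there is one more tool, called after ">>>" in YAML: its name, and indented under it one key for each argument. carry_out: Moves the arm, as the interface text tells. Its arguments: {"type":"object","properties":{"commands":{"type":"array","items":{"type":"object","properties":{"jaw":{"type":"number"},"translation":{"type":"array","items":{"type":"number"}},"spin":{"type":"number"}}}},"squeeze":{"type":"number"}},"required":["commands"]}

```bash
mkdir -p pics; cat > h.py <<'E'
import numpy as np, cv2
from bench import r
def tri(obs):
    A=[];b=[]
    for s,p in obs:
        o,d=ray(s,p); M=np.eye(3)-np.outer(d,d); A.append(M); b.append(M@o)
    return np.linalg.solve(sum(A),sum(b))
def ray(s,p):
    E=np.array(s["extrinsics"]); d=np.linalg.inv(s["K"])@[p[0],p[1],1]; d=E[:3,:3]@d
    return E[:3,3],d/np.linalg.norm(d)
def onz(s,p,z):
    o,d=ray(s,p); return o+d*(z-o[2])/d[2]
E
python3 - <<'E'
from h import *
np.set_printoptions(precision=1,suppress=True)
S={n:r.snapshot(n) for n in("side","top","wrist")}
for n,s in S.items():
    cv2.imwrite(f"pics/{n}0.png",s["pixels"]); print(n,np.array(s["extrinsics"])[:3,3])
    for t in("cassette","puck","vial_a","rail","end_stop","guide","pocket","reader"):
        for d in r.landmark_of(s,t)[:4]: print(n,t,np.round(d["xy"],1),round(d["score"],2),onz(s,d["xy"],10))
print(r.sense())
E
```

```text
side [ 333.3 -663.6  786.3]
side cassette [372.5 259.8] 0.91 [ 571.9 -195.9   10. ]
side cassette [278.5 201.5] 0.83 [375.8  64.5  10. ]
side cassette [338.3 211.9] 0.68 [532.9 -19.5  10. ]
side puck [329.5 188.5] 0.66 [533.2  76.9  10. ]
side vial_a [383.2 209.2] 0.55 [658.8 -42.9  10. ]
side vial_a [329.5 162.8] 0.42 [563.6 189.2  10. ]
side rail [361.3 182.1] 0.95 [633.9  77.9  10. ]
side end_stop [354.1 155.5] 0.79 [650.9 202.7  10. ]
side guide [340.1 164.7] 0.75 [593.9 171.3  10. ]
side guide [322.8 110.5] 0.25 [617.  483.5  10. ]
side pocket [349.6 160.4] 0.69 [629.4 183.2  10. ]
side pocket [285.9 330.2] 0.54 [ 326.8 -319.8   10. ]
side reader [338.8 183.2] 0.6 [566.4  91.3  10. ]
side reader [354.2 155. ] 0.24 [652. 205.  10.]
top [ 372.5   39.4 1092.1]
top cassette [400.8 169.4] 0.89 [ 576.2 -189.7   10. ]
top cassette [315.9 233.7] 0.71 [382.7  62.2  10. ]
top cassette [349.  180.7] 0.61 [540.9 -34.9  10. ]
top puck [480.5 139.6] 0.73 [ 668.9 -430.8   10. ]
top puck [308.5 184.4] 0.52 [528.8  85.6  10. ]
top vial_a [276.2 176.5] 0.44 [551.9 182.3  10. ]
top vial_a [346.6 1
[... 217 characters left out ...]
157.5  10. ]
top guide [284.5 161.3] 0.71 [598.1 158.4  10. ]
top pocket [274.8 150. ] 0.81 [632.4 188.1  10. ]
top pocket [285.5 160.8] 0.34 [599.7 155.4  10. ]
top reader [309.9 176.2] 0.79 [553.6  81.7  10. ]
wrist [115.2 595.9 372.7]
wrist cassette [ 31.7 391.2] 0.52 [372.6  86.2  10. ]
{'time': 1.35, 'joint_pos': array([66.3,  7.5, 85.3, -0. , 87.3, -4.9]), 'qd': array([-0. , -0. , -0.1, -0.1,  0.1,  0. ]), 'joint_efforts': array([ -0. , -56.9, -50.1,  -0. ,   0. ,   0. ]), 'tool_pos': array([193.1, 568.1, 231.3]), 'tcp_rot': array([-180. ,    0. ,  161.2]), 'ft_force': array([ 0.5, -0.1,  0. ]), 'wrist_torque': array([ 0., -0., -0.]), 'grip_force': 0.0, 'finger_gap': 85.47986556253308}
```

```bash
python3 - <<'E'
import cv2
a=cv2.imread("pics/top0.png"); cv2.imwrite("pics/topc.png",cv2.resize(a[110:260,230:430],None,fx=4,fy=4,interpolation=cv2.INTER_CUBIC))
a=cv2.imread("pics/side0.png"); cv2.imwrite("pics/sidec.png",cv2.resize(a[130:280,240:440],None,fx=4,fy=4,interpolation=cv2.INTER_CUBIC))
E
```

```text
(no output)
```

View pics/topc.png

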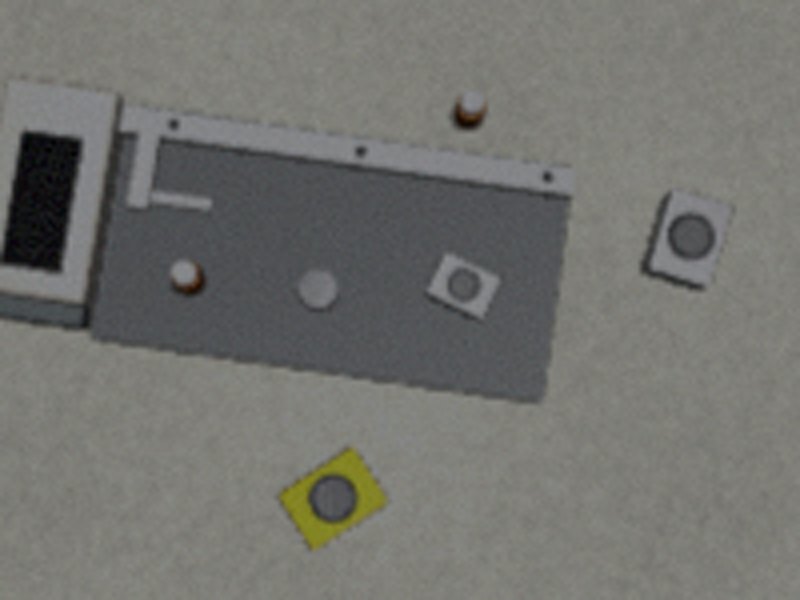

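View pics/sidec.png

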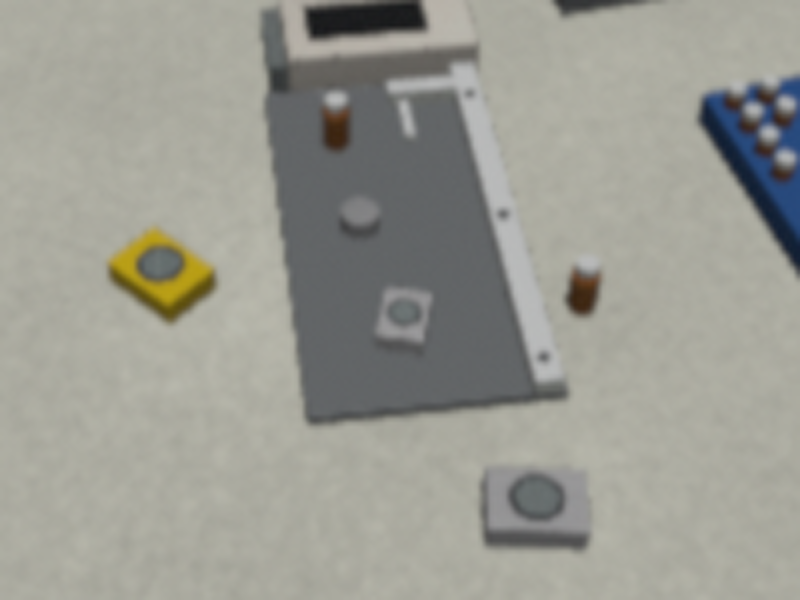

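Silver small cassette at top (349,181) on the plate, larger silver block at (401,169) on the bench, yellow block at (316,234). The crop confirms that the small silver one on the plate fits the description. The puck is left of it at (309,183), vial_a is at (276,178), and the pocket is at (275,150). Next I move the wrist above the plate.

>>> carry_out:
  commands:
    - {"jaw":0,"translation":[-0.03,-0.023,0],"spin":0}
    - {"jaw":0,"translation":[-0.03,-0.023,0],"spin":0}
    - {"jaw":0,"translation":[-0.03,-0.023,0],"spin":0}
    - {"jaw":0,"translation":[-0.03,-0.023,0],"spin":0}
    - {"jaw":0,"translation":[-0.03,-0.023,0],"spin":0}
    - {"jaw":0,"translation":[-0.03,-0.023,0],"spin":0}
    - {"jaw":0,"translation":[-0.03,-0.023,0],"spin":0}
    - {"jaw":0,"translation":[-0.03,-0.023,0],"spin":0}
  squeeze: 20

```text
time: 2.02
tool_pos: [361.8, 315.0, 231.5]
tcp_rot: [180.0, 0.0, 161.2]
ft_force: [1.1, -0.0, 0.5]
finger_gap: -0.1
grip_force: 0.0
```

>>> carry_out:
  commands:
    - {"jaw":0,"translation":[-0.03,-0.023,0],"spin":0}
    - {"jaw":0,"translation":[-0.03,-0.023,0],"spin":0}
    - {"jaw":0,"translation":[-0.03,-0.023,0],"spin":0}
    - {"jaw":0,"translation":[-0.03,-0.023,0],"spin":0}
    - {"jaw":0,"translation":[-0.03,-0.023,0],"spin":0}
    - {"jaw":0,"translation":[-0.03,-0.023,0],"spin":0}
    - {"jaw":0,"translation":[0,0,0],"spin":-0.1}
    - {"jaw":0,"translation":[0,0,0],"spin":-0.1}

```text
time: 2.68
tool_pos: [488.1, 125.7, 231.2]
tcp_rot: [-180.0, -0.0, 172.7]
ft_force: [-0.5, 0.1, 0.8]
finger_gap: -0.2
grip_force: 0.0
```

```bash
python3 - <<'E'
from h import *
np.set_printoptions(precision=1,suppress=True)
s=r.snapshot("wrist"); cv2.imwrite("pics/w1.png",s["pixels"]); E=np.array(s["extrinsics"]); print(E,s["K"])
for t in("cassette","puck","vial_a","rail","end_stop","guide","pocket","reader"):
    for d in r.landmark_of(s,t)[:2]: print(t,np.round(d["xy"],1),round(d["score"],2),onz(s,d["xy"],10))
q=r.sense();print(q["time"],q["tool_pos"],q["tcp_rot"],q["joint_pos"],q["ft_force"],q["finger_gap"])
E
```

```text
[[  0.1   0.9   0.3 406.6]
 [  1.   -0.1  -0.  137.9]
 [  0.    0.3  -0.9 373.6]
 [  0.    0.    0.    1. ]] [[338.5   0.  316.5]
 [  0.  338.5 196.8]
 [  0.    0.    1. ]]
cassette [252.4  66.9] 0.85 [382.5  76.3  10. ]
cassette [195.1 221.7] 0.77 [539.2 -21.3  10. ]
puck [195.5 219.5] 0.63 [536.6 -20.2  10. ]
puck [285.6 208.4] 0.61 [536.5  85.5  10. ]
vial_a [371.2 200.4] 0.73 [539.4 183.5  10. ]
vial_a [281.1 281.9] 0.73 [631.6  64.7  10. ]
rail [281.4 282.4] 0.83 [632.3  65.   10. ]
end_stop [393.2 281.9] 0.72 [649.4 202.2  10. ]
guide [359.4 249.1] 0.78 [599.1 164.8  10. ]
guide [380.2 267.5] 0.36 [627.2 187.7  10. ]
pocket [380.9 267.2] 0.68 [626.9 188.5  10. ]
3.1333 [487.  128.4 231.4] [180.    0.  172.7] [  8.9  -7.6 100.3  -0.   87.3 -73.7] [ 0.1 -0.3 -0.7] -0.22571908614063424
```

View pics/w1.png

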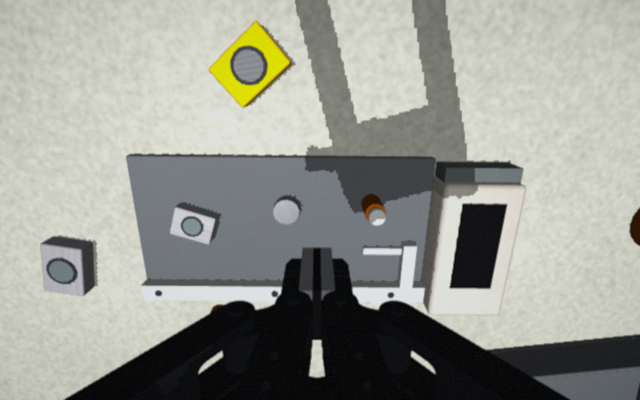

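The wrist view shows the cassette at (195,222), puck (286,210), vial_a (372,210), and the guide and end stop at (360–415,250–290). The landmarks fit the given sizes: rail to end_stop is 138 mm and yaw is about -7.3°. I'll move in front of the cassette and partway down.

>>> carry_out:
  commands:
    - {"jaw":0.016,"translation":[-0.0055,-0.0355,0],"spin":0}
    - {"jaw":0.016,"translation":[-0.0055,-0.0355,0],"spin":0}
    - {"jaw":0.016,"translation":[-0.0055,-0.0355,0],"spin":0}
    - {"jaw":0.016,"translation":[-0.0055,-0.0355,0],"spin":0}
    - {"jaw":0.016,"translation":[0,0,0.035],"spin":0}
    - {"jaw":0.016,"translation":[0,0,0.035],"spin":0}
    - {"jaw":0.016,"translation":[0,0,0.035],"spin":0}
    - {"jaw":0.016,"translation":[0,0,0],"spin":0}

```text
time: 3.8
tool_pos: [485.8, -15.1, 119.0]
tcp_rot: [180.0, -0.7, 172.6]
ft_force: [-1.7, -1.0, -1.2]
finger_gap: 16.6
grip_force: 0.0
```

```bash
cat > m.py <<'E'
from h import *
import sys
from scipy.optimize import least_squares
np.set_printoptions(precision=1,suppress=True)
R={"rail":(65,-10),"end_stop":(65,130),"guide":(25,85),"pocket":(48,107)}
def frame(S):
    P=[];Q=[]
    for s in S:
        for t in R:
            d=r.landmark_of(s,t)
            if d and d[0]["score"]>.5: P.append(onz(s,d[0]["xy"],10)[:2]);Q.append(R[t])
    P=np.array(P);Q=np.array(Q,float)
    f=lambda v:((Q@np.array([[np.cos(v[2]),np.sin(v[2])],[-np.sin(v[2]),np.cos(v[2])]])+v[:2]*100-P)/3).ravel()
    v=least_squares(f,[5.66,.8,-.125],loss="soft_l1"); 
    print("res",f(v.x).reshape(-1,2)*3)
    return np.array([v.x[0]*100,v.x[1]*100,v.x[2]])
def torf(F,p):
    c,s=np.cos(F[2]),np.sin(F[2]);d=np.array(p)[:2]-F[:2];return np.array([c*d[0]+s*d[1],-s*d[0]+c*d[1]])
E
python3 - <<'E'
from m import *
S=[r.snapshot(n) for n in("wrist","top","side")]
cv2.imwrite("pics/w2.png",S[0]["pixels"])
F=frame(S);print("F",F)
for s in S:
    for d in r.landmark_of(s,"cassette")[:3]: p=onz(s,d["xy"],10);print("c",d["xy"],d["score"],p,torf(F,p))
q=r.sense();print(q["time"],q["tool_pos"],torf(F,q["tool_pos"]),q["tcp_rot"],q["ft_force"],q["finger_gap"])
E
```

```text
res [[ 3.1  0.7]
 [ 2.5 -0.8]
 [ 3.1 -4. ]
 [-1.  -4.7]
 [-2.7  5.7]
 [ 6.4 11.1]
 [-7.   8.8]
 [-0.4  0.6]
 [-5.8 -4.8]
 [ 3.6 -0.7]
 [-4.4 -0.8]]
F [565.6  85.4  -0.2]
c [315.2, 259.7] 0.86 [540.7 -21.6  10. ] [  -8.2 -109.6]
c [421.2, 35.6] 0.8 [381.5  72.   10. ] [-179.8  -41.6]
c [138.4, 308.9] 0.79 [ 568.2 -181.4   10. ] [  43.7 -263.3]
c [313.8, 234.4] 0.58 [380.6  68.3  10. ] [-180.1  -45.4]
c [401.4, 168.7] 0.49 [ 578.3 -191.5   10. ] [  55.2 -271.7]
c [280.5, 196.7] 0.73 [384.8  82.   10. ] [-178.1  -31.2]
c [339.6, 212.1] 0.68 [536.3 -21.2  10. ] [ -12.6 -109.8]
c [370.1, 259.4] 0.64 [ 566.5 -193.2   10. ] [  43.7 -275.2]
4.7 [490.8 -15.7 126.2] [ -58.4 -111.4] [-180.    -0.   172.7] [ 0.6 -0.6 -0.3] 15.929391729283333
```

View pics/w2.png

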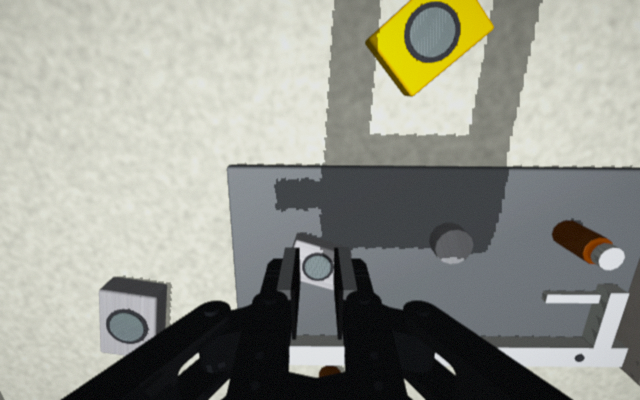

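w2 shows the cassette between the fingers at (317,263), puck (452,243), plate front edge at row ~167, rail foot at row ~345, and guide/end stop at (545–630,295–350). I'll fit the edges for a better frame.

```bash
cat > e.py <<'E'
from m import *
def edge(s,cols,r0,r1,ax=0,mode=1):
    g=cv2.GaussianBlur(cv2.cvtColor(s["pixels"],cv2.COLOR_BGR2GRAY),(3,3),0).astype(float)
    if ax: g=g.T
    P=[]
    for c in cols:
        d=np.diff(g[r0:r1,c])*mode; k=int(d.argmax())
        if d[k]>12:
            w=np.clip(d[max(0,k-2):k+3],0,None); p=r0+.5+(w*np.arange(max(0,k-2),max(0,k-2)+len(w))).sum()/w.sum()
            P.append((p,c) if ax else (c,p))
    X=np.array([onz(s,p,10)[:2] for p in P])
    vx,vy,x,y=cv2.fitLine(X.astype(np.float32),cv2.DIST_HUBER,0,1e-3,1e-3).ravel()
    return np.array([x,y]),np.array([vx,vy]),len(P),P[0],P[-1]
E
python3 - <<'E'
from e import *
s=r.snapshot("wrist"); np.set_printoptions(precision=3,suppress=True)
for n,a in {"front":(range(245,640,4),155,180,0,-1),"railfoot":(list(range(252,276,2))+list(range(385,540,4)),325,360,0,1),"right":(range(175,330,4),220,258,1,-1)}.items():
    c,d,k,p,q=edge(s,*a); print(n,c,d,k,p,q,"yaw",np.degrees(np.arctan2(-d[0]*np.sign(d[1]),abs(d[1]))))
E
```

```text
front [478.831 118.387] [0.133 0.991] 97 (249, np.float64(155.5)) (637, np.float64(157.10416666666666)) yaw -7.6228843
railfoot [654.417 141.644] [ 0.178 -0.984] 18 (437, np.float64(353.485)) (537, np.float64(334.47163120567376)) yaw 10.235331
right [530.424 -89.408] [ 0.991 -0.136] 34 (np.float64(228.55882352941177), 175) (np.float64(238.72764227642276), 307) yaw 82.159706
```

```bash
python3 - <<'E'
from e import *
s=r.snapshot("wrist"); np.set_printoptions(precision=3,suppress=True)
for n,a in {"front":(range(245,320,4),135,185,0,-1),"front2":(range(520,640,4),135,185,0,-1),"railfoot":(list(range(246,270,2))+list(range(385,540,4)),310,352,0,1),"right":(range(175,320,4),220,258,1,-1)}.items():
    c,d,k,p,q=edge(s,*a); print(n,c,d,k,p,q)
g=cv2.cvtColor(s["pixels"],cv2.COLOR_BGR2GRAY); print(g[305:365:2,258],g[305:365:2,420],g[305:365:2,530])
print(r.sense()["tool_pos"])
E
```

```text
front [456.815 -37.468] [0.132 0.991] 19 (245, np.float64(153.2987421383648)) (317, np.float64(154.02))
front2 [489.673 199.07 ] [0.138 0.99 ] 30 (520, np.float64(156.42028985507247)) (636, np.float64(157.1027397260274))
railfoot [652.228 146.472] [0.135 0.991] 15 (481, np.float64(333.8265306122449)) (537, np.float64(334.4577464788732))
right [527.962 -89.06 ] [ 0.991 -0.137] 34 (np.float64(228.58139534883722), 175) (np.float64(238.71951219512195), 307)
[15 10  9 10 13 12 14 11 11 10 10 15 14  7 11 14 10  8 12  8 12  9  5  7
 15 15 15 13 10 10] [ 7  6 11 16 16 14 14 14  8 12 12 12 14 10 18  9 12 11 19 16 21 15 19 15
 19 19 19 15 16 11] [116 115 114 115 113 114 114 114 111 107  86  83  82  84  80 195 223 223
 223 223 222 222 223 220 218 207 204 213 211 210]
[490.795 -15.676 126.222]
```

Fitted frame: yaw -7.9°, origin (565.2, 87.4), front edge to rail 155 mm (matches the text). Descending in front of the cassette.

>>> carry_out:
  commands:
    - {"jaw":0.016,"translation":[0,0,0.025],"spin":0.01}
    - {"jaw":0.016,"translation":[0,0,0.025],"spin":0}
    - {"jaw":0.016,"translation":[0,0,0.025],"spin":0}
    - {"jaw":0.016,"translation":[0,0,0.02],"spin":0}
    - {"jaw":0.016,"translation":[0,0,0.01],"spin":0}
    - {"jaw":0.016,"translation":[0,0,0.005],"spin":0}
    - {"jaw":0.016,"translation":[0,0,0.002],"spin":0}
    - {"jaw":0.016,"translation":[0,0,0],"spin":0}

```text
time: 5.47
tool_pos: [491.4, -15.7, 14.9]
tcp_rot: [180.0, 0.0, 172.1]
ft_force: [0.6, 0.6, 0.7]
finger_gap: 16.0
grip_force: 0.0
```

>>> carry_out:
  commands:
    - {"jaw":0.016,"translation":[-0.003,0,0],"spin":0}
    - {"jaw":0.016,"translation":[-0.004,0,0],"spin":0}
    - {"jaw":0.016,"translation":[-0.004,0,0],"spin":0}
    - {"jaw":0.016,"translation":[-0.004,0,0],"spin":0}
    - {"jaw":0.016,"translation":[-0.004,0,0],"spin":0}
    - {"jaw":0.016,"translation":[-0.004,0,0],"spin":0}
    - {"jaw":0.016,"translation":[-0.004,0,0],"spin":0}
    - {"jaw":0.016,"translation":[-0.003,0,0],"spin":0}

```text
time: 6.13
tool_pos: [521.0, -19.9, 14.3]
tcp_rot: [-180.0, -0.0, 172.1]
ft_force: [-0.6, 0.3, -0.2]
finger_gap: 16.4
grip_force: 0.3
```

```bash
python3 - <<'E'
from m import *
s=r.snapshot("wrist"); cv2.imwrite("pics/w3.png",s["pixels"])
q=r.sense();p=q["tool_pos"];print(q["time"],p,p[0]*.9905-p[1]*.1376,p[0]*.1376+p[1]*.9905,q["tcp_rot"],q["ft_force"],q["finger_gap"])
E
```

```text
6.1833 [521.5 -20.   14.4] 519.2651799972451 51.99133292513066 [-180.     0.   172.1] [ 0.4  0.4 -0.3] 16.002171615320638
```

View pics/w3.png

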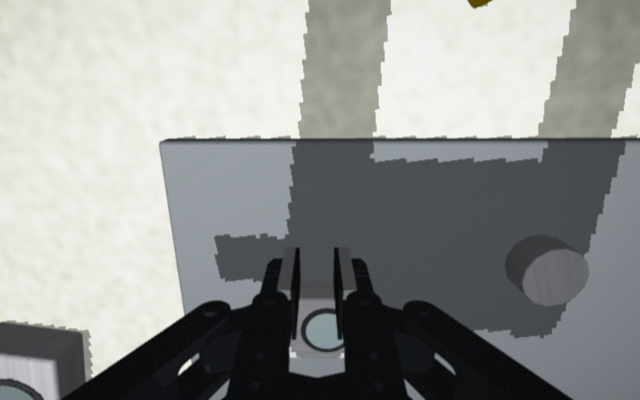

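The cassette window sits at (322,328) just ahead of the fingers and looks about square. The puck is clear at (550,275). I keep pushing.

>>> carry_out:
  commands:
    - {"jaw":0.016,"translation":[-0.005,0,0],"spin":0}
    - {"jaw":0.016,"translation":[-0.005,0,0],"spin":0}
    - {"jaw":0.016,"translation":[-0.005,0,0],"spin":0}
    - {"jaw":0.016,"translation":[-0.005,0,0],"spin":0}
    - {"jaw":0.016,"translation":[-0.005,0,0],"spin":0}
    - {"jaw":0.016,"translation":[-0.005,0,0],"spin":0}
    - {"jaw":0.016,"translation":[-0.005,0,0],"spin":0}
    - {"jaw":0.016,"translation":[-0.003,0,0],"spin":0}

```text
time: 6.85
tool_pos: [559.0, -25.1, 14.4]
tcp_rot: [180.0, 0.0, 172.1]
ft_force: [-1.4, 0.8, 1.0]
finger_gap: 15.9
grip_force: 0.4
```

>>> carry_out:
  commands:
    - {"jaw":0.016,"translation":[-0.001,0,0],"spin":0}
    - {"jaw":0.016,"translation":[-0.001,0,0],"spin":0}
    - {"jaw":0.016,"translation":[-0.001,0,0],"spin":0}
    - {"jaw":0.016,"translation":[-0.001,0,0],"spin":0}
    - {"jaw":0.016,"translation":[-0.001,0,0],"spin":0}
    - {"jaw":0.016,"translation":[-0.001,0,0],"spin":0}
    - {"jaw":0.016,"translation":[0,0,0],"spin":0}
    - {"jaw":0.016,"translation":[0,0,0],"spin":0}

```text
time: 7.52
tool_pos: [564.3, -25.8, 14.4]
tcp_rot: [-180.0, 0.0, 172.1]
ft_force: [0.6, 0.6, 0.1]
finger_gap: 16.4
grip_force: 0.0
```

```bash
python3 - <<'E'
from m import *
s=r.snapshot("wrist"); t=r.snapshot("top"); cv2.imwrite("pics/w4.png",np.hstack([s["pixels"][160:400,160:480],cv2.resize(t["pixels"][110:210,265:398],(320,240),interpolation=cv2.INTER_CUBIC)]))
q=r.sense();p=q["tool_pos"];print(q["time"],p,p[0]*.9905-p[1]*.1376,p[0]*.1376+p[1]*.9905,q["tcp_rot"],q["ft_force"],q["finger_gap"])
E
```

```text
7.6167 [564.2 -25.8  14.4] 562.4365811575335 52.063771846186484 [-180.     0.   172.1] [-0.3  0.1  0.1] 15.85678328872242
```

View pics/w4.png

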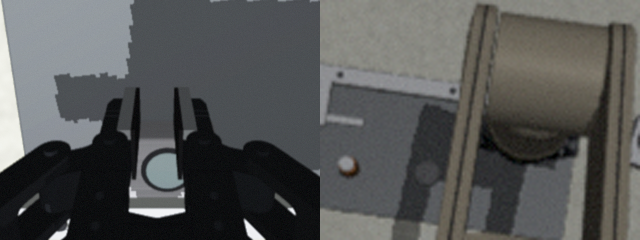

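The wrist crop shows the window at (162,168) with the block in front of the fingertips, and the arm hides it from the top camera. I approach the rail in millimetres, checking force.

>>> carry_out:
  commands:
    - {"jaw":0.016,"translation":[-0.001,0,0],"spin":0}
    - {"jaw":0.016,"translation":[-0.001,0,0],"spin":0}
    - {"jaw":0.016,"translation":[-0.001,0,0],"spin":0}
    - {"jaw":0.016,"translation":[0,0,0],"spin":0}
    - {"jaw":0.016,"translation":[0,0,0],"spin":0}
    - {"jaw":0.016,"translation":[0,0,0],"spin":0}
    - {"jaw":0.016,"translation":[0,0,0],"spin":0}
    - {"jaw":0.016,"translation":[0,0,0],"spin":0}

```text
time: 8.28
tool_pos: [567.1, -26.2, 14.3]
tcp_rot: [-180.0, 0.0, 172.1]
ft_force: [0.1, -0.3, -0.1]
finger_gap: 15.8
grip_force: 0.0
```

>>> carry_out:
  commands:
    - {"jaw":0.016,"translation":[-0.001,0,0],"spin":0}
    - {"jaw":0.016,"translation":[0,0,0],"spin":0}
    - {"jaw":0.016,"translation":[0,0,0],"spin":0}
    - {"jaw":0.016,"translation":[0,0,0],"spin":0}
    - {"jaw":0.016,"translation":[0,0,0],"spin":0}
    - {"jaw":0.016,"translation":[0,0,0],"spin":0}
    - {"jaw":0.016,"translation":[0,0,0],"spin":0}
    - {"jaw":0.016,"translation":[0,0,0],"spin":0}

```text
time: 8.95
tool_pos: [568.1, -26.4, 14.3]
tcp_rot: [-180.0, 0.0, 172.1]
ft_force: [-0.0, 0.2, 0.1]
finger_gap: 16.0
grip_force: 0.0
```

>>> carry_out:
  commands:
    - {"jaw":0.016,"translation":[-0.001,0,0],"spin":0}
    - {"jaw":0.016,"translation":[0,0,0],"spin":0}
    - {"jaw":0.016,"translation":[0,0,0],"spin":0}
    - {"jaw":0.016,"translation":[0,0,0],"spin":0}
    - {"jaw":0.016,"translation":[0,0,0],"spin":0}
    - {"jaw":0.016,"translation":[0,0,0],"spin":0}
    - {"jaw":0.016,"translation":[0,0,0],"spin":0}
    - {"jaw":0.016,"translation":[0,0,0],"spin":0}

```text
time: 9.62
tool_pos: [569.1, -26.5, 14.3]
tcp_rot: [-180.0, 0.0, 172.1]
ft_force: [0.4, -0.1, 0.4]
finger_gap: 16.0
grip_force: 0.0
```

>>> carry_out:
  commands:
    - {"jaw":0.016,"translation":[-0.001,0,0],"spin":0}
    - {"jaw":0.016,"translation":[0,0,0],"spin":0}
    - {"jaw":0.016,"translation":[0,0,0],"spin":0}
    - {"jaw":0.016,"translation":[0,0,0],"spin":0}
    - {"jaw":0.016,"translation":[0,0,0],"spin":0}
    - {"jaw":0.016,"translation":[0,0,0],"spin":0}
    - {"jaw":0.016,"translation":[0,0,0],"spin":0}
    - {"jaw":0.016,"translation":[0,0,0],"spin":0}

```text
time: 10.28
tool_pos: [570.1, -26.7, 14.3]
tcp_rot: [-180.0, 0.0, 172.1]
ft_force: [-0.3, -0.2, 0.8]
finger_gap: 16.1
grip_force: 0.0
```

```bash
python3 - <<'E'
from m import *
s=r.snapshot("wrist"); cv2.imwrite("pics/w5.png",cv2.resize(s["pixels"][260:400,240:420],None,fx=4,fy=4,interpolation=cv2.INTER_CUBIC))
q=r.sense();p=q["tool_pos"];print(q["time"],p,p[0]*.9905-p[1]*.1376,p[0]*.1376+p[1]*.9905,q["ft_force"])
ex=np.array([.9905,-.1376,0])
for row in (280,285,290,300,340,345,350,355,358,360,365,370): print(row,[round(float(onz(s,(320,row),z)@ex),1) for z in (10,24,26)])
E
```

```text
10.3333 [570.1 -26.7  14.3] 568.3645849727068 52.03177994500852 [0.1 0.6 0.1]
280 [578.6, 569.7, 568.5]
285 [581.5, 572.3, 571.0]
290 [584.4, 575.0, 573.6]
300 [590.3, 580.3, 578.9]
340 [615.3, 602.9, 601.2]
345 [618.6, 605.9, 604.1]
350 [621.9, 608.9, 607.0]
355 [625.2, 611.9, 610.0]
358 [627.3, 613.8, 611.9]
360 [628.6, 615.0, 613.1]
365 [632.1, 618.1, 616.1]
370 [635.6, 621.3, 619.2]
```

View pics/w5.png

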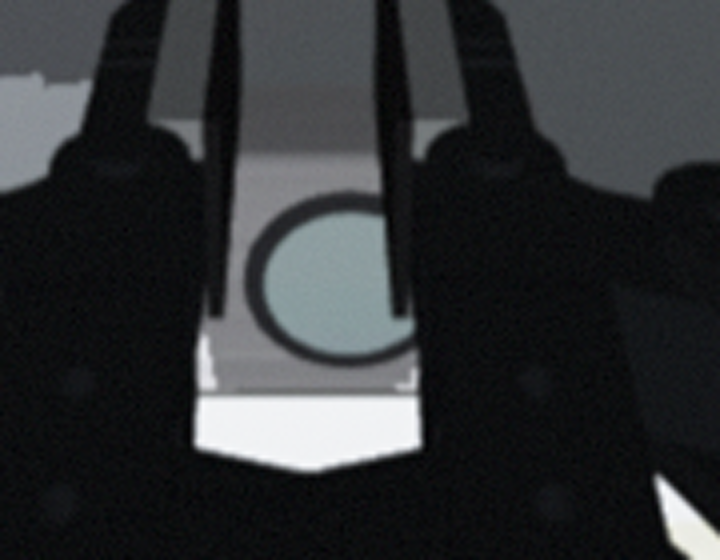

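w5: the cassette's far edge is at row ~357.5 (u≈611.6) against the rail's near top edge, square, with 1–2 mm left at most.

>>> carry_out:
  commands:
    - {"jaw":0.016,"translation":[-0.001,0,0],"spin":0}
    - {"jaw":0.016,"translation":[0,0,0],"spin":0}
    - {"jaw":0.016,"translation":[0,0,0],"spin":0}
    - {"jaw":0.016,"translation":[0,0,0],"spin":0}
    - {"jaw":0.016,"translation":[0,0,0],"spin":0}
    - {"jaw":0.016,"translation":[0,0,0],"spin":0}
    - {"jaw":0.016,"translation":[0,0,0],"spin":0}
    - {"jaw":0.016,"translation":[0,0,0],"spin":0}

```text
time: 11.0
tool_pos: [571.1, -26.8, 14.3]
tcp_rot: [-180.0, 0.0, 172.1]
ft_force: [0.2, -0.7, 0.3]
finger_gap: 15.5
grip_force: 0.0
```

>>> carry_out:
  commands:
    - {"jaw":0.016,"translation":[-0.0005,0,0],"spin":0}
    - {"jaw":0.016,"translation":[0,0,0],"spin":0}
    - {"jaw":0.016,"translation":[0,0,0],"spin":0}
    - {"jaw":0.016,"translation":[0,0,0],"spin":0}
    - {"jaw":0.016,"translation":[0,0,0],"spin":0}
    - {"jaw":0.016,"translation":[0,0,0],"spin":0}
    - {"jaw":0.016,"translation":[0,0,0],"spin":0}
    - {"jaw":0.016,"translation":[0,0,0],"spin":0}

```text
time: 11.67
tool_pos: [571.5, -26.9, 14.3]
tcp_rot: [180.0, -0.0, 172.1]
ft_force: [-0.5, 0.4, 0.3]
finger_gap: 16.1
grip_force: 0.3
```

>>> carry_out:
  commands:
    - {"jaw":0.016,"translation":[-0.0005,0,0],"spin":0}
    - {"jaw":0.016,"translation":[0,0,0],"spin":0}
    - {"jaw":0.016,"translation":[0,0,0],"spin":0}
    - {"jaw":0.016,"translation":[0,0,0],"spin":0}
    - {"jaw":0.016,"translation":[0,0,0],"spin":0}
    - {"jaw":0.016,"translation":[0,0,0],"spin":0}
    - {"jaw":0.016,"translation":[0,0,0],"spin":0}
    - {"jaw":0.016,"translation":[0,0,0],"spin":0}

```text
time: 12.33
tool_pos: [572.1, -27.0, 14.3]
tcp_rot: [180.0, 0.0, 172.1]
ft_force: [0.0, -0.5, -0.4]
finger_gap: 16.2
grip_force: 0.0
```

>>> carry_out:
  commands:
    - {"jaw":0.016,"translation":[-0.0005,0,0],"spin":0}
    - {"jaw":0.016,"translation":[0,0,0],"spin":0}
    - {"jaw":0.016,"translation":[0,0,0],"spin":0}
    - {"jaw":0.016,"translation":[0,0,0],"spin":0}
    - {"jaw":0.016,"translation":[0,0,0],"spin":0}
    - {"jaw":0.016,"translation":[0,0,0],"spin":0}
    - {"jaw":0.016,"translation":[0,0,0],"spin":0}
    - {"jaw":0.016,"translation":[0,0,0],"spin":0}

```text
time: 13.0
tool_pos: [572.3, -27.0, 14.2]
tcp_rot: [-180.0, -0.0, 172.1]
ft_force: [-4.6, -0.6, 2.1]
finger_gap: 16.2
grip_force: 1.8
```

```bash
python3 - <<'E'
from m import *
s=r.snapshot("wrist"); g=cv2.cvtColor(s["pixels"],cv2.COLOR_BGR2GRAY)
print(g[290:368,310].tolist()); print(g[290:368,300].tolist())
q=r.sense();print(q["time"],q["tool_pos"],q["ft_force"],q["wrist_torque"])
E
```

```text
[77, 74, 77, 77, 76, 78, 76, 83, 98, 112, 124, 129, 134, 135, 133, 132, 132, 133, 133, 135, 133, 130, 100, 63, 43, 35, 36, 38, 41, 66, 105, 135, 150, 152, 153, 151, 153, 152, 153, 152, 152, 151, 151, 149, 151, 149, 150, 151, 152, 152, 141, 114, 76, 44, 37, 40, 65, 109, 135, 136, 130, 127, 129, 127, 128, 132, 132, 142, 179, 233, 242, 243, 242, 242, 242, 242, 242, 243]
[66, 66, 70, 69, 72, 74, 74, 77, 90, 109, 119, 125, 132, 137, 134, 132, 133, 136, 135, 138, 134, 135, 135, 136, 135, 134, 135, 136, 137, 133, 132, 131, 133, 136, 137, 131, 128, 124, 119, 109, 102, 110, 118, 119, 123, 125, 131, 135, 132, 130, 131, 130, 133, 131, 136, 133, 133, 135, 139, 136, 130, 129, 129, 130, 130, 130, 143, 191, 234, 242, 243, 243, 242, 242, 242, 242, 243, 242]
13.05 [572.3 -27.   14.2] [-2.9  0.8  2. ] [0.  0.6 0. ]
```

Contact at -4.6 N and the gap line has gone, so the cassette is flat against the rail. Now I back off, rise, go round to its right end and close the fingers.

>>> carry_out:
  commands:
    - {"jaw":0.016,"translation":[0.006,0,0],"spin":0}
    - {"jaw":0.016,"translation":[0.006,0,0],"spin":0}
    - {"jaw":0.016,"translation":[0,0,-0.02],"spin":0}
    - {"jaw":0,"translation":[0,0,-0.02],"spin":0}
    - {"jaw":0,"translation":[-0.0175,-0.022,0],"spin":0}
    - {"jaw":0,"translation":[-0.0175,-0.022,0],"spin":0}
    - {"jaw":0,"translation":[0,0,0],"spin":0}
    - {"jaw":0,"translation":[0,0,0],"spin":0}

```text
time: 13.72
tool_pos: [589.6, -74.8, 54.5]
tcp_rot: [-180.0, 0.1, 172.0]
ft_force: [-0.6, 0.3, 0.0]
finger_gap: 0.0
grip_force: 0.0
```

```bash
python3 - <<'E'
from m import *
s=r.snapshot("wrist"); cv2.imwrite("pics/w6.png",s["pixels"])
q=r.sense();p=q["tool_pos"];print(q["time"],p,p[0]*.9905-p[1]*.1376,p[0]*.1376+p[1]*.9905,q["ft_force"],q["finger_gap"])
for d in r.landmark_of(s,"cassette")[:2]:
    c=onz(s,d["xy"],10);print(d["xy"],d["score"],c[0]*.9905-c[1]*.1376,c[0]*.1376+c[1]*.9905)
E
```

```text
13.7667 [588.9 -73.9  54.1] 593.4899622418812 7.846619342793332 [-0.6 -0.3 -0.5] -0.23033744976335865
[399.2, 233.4] 0.57 597.886203821203 58.67393300235503
[132.6, 222.6] 0.56 590.3277157059491 -101.0869794028499
```

View pics/w6.png

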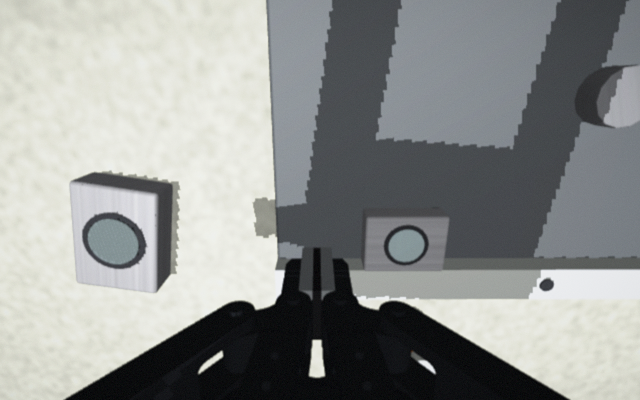

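w6: the cassette (406,243) lies square against the rail with its right end at column 365, and the closed fingers at column 318 are clear of it. I descend and push along.

>>> carry_out:
  commands:
    - {"jaw":0,"translation":[0,0,0.02],"spin":0}
    - {"jaw":0,"translation":[0,0,0.015],"spin":0}
    - {"jaw":0,"translation":[0,0,0.005],"spin":0}
    - {"jaw":0,"translation":[0,0,0],"spin":0}
    - {"jaw":0,"translation":[0,0.004,0],"spin":0}
    - {"jaw":0,"translation":[0,0.004,0],"spin":0}
    - {"jaw":0,"translation":[0,0.003,0],"spin":0}
    - {"jaw":0,"translation":[0,0.003,0],"spin":0}

```text
time: 14.48
tool_pos: [592.1, -59.5, 15.4]
tcp_rot: [-180.0, 0.1, 172.1]
ft_force: [-0.2, 0.0, 1.3]
finger_gap: -0.1
grip_force: 0.8
```

>>> carry_out:
  commands:
    - {"jaw":0,"translation":[-0.0001,0.003,0],"spin":0}
    - {"jaw":0,"translation":[-0.0001,0.003,0],"spin":0}
    - {"jaw":0,"translation":[0,0.004,0],"spin":0}
    - {"jaw":0,"translation":[0,0.004,0],"spin":0}
    - {"jaw":0,"translation":[0,0.004,0],"spin":0}
    - {"jaw":0,"translation":[0,0.004,0],"spin":0}
    - {"jaw":0,"translation":[0,0.004,0],"spin":0}
    - {"jaw":0,"translation":[0,0.004,0],"spin":0}

```text
time: 15.15
tool_pos: [596.1, -30.6, 15.2]
tcp_rot: [-179.9, 0.1, 172.1]
ft_force: [-2.6, -4.9, 6.8]
finger_gap: 0.1
grip_force: 3.4
```

>>> carry_out:
  commands:
    - {"jaw":0,"translation":[-0.0001,0.004,0],"spin":0}
    - {"jaw":0,"translation":[0,0.004,0],"spin":0}
    - {"jaw":0,"translation":[-0.0001,0.004,0],"spin":0}
    - {"jaw":0,"translation":[0,0.004,0],"spin":0}
    - {"jaw":0,"translation":[-0.0001,0.004,0],"spin":0}
    - {"jaw":0,"translation":[0,0.004,0],"spin":0}
    - {"jaw":0,"translation":[0,0.004,0],"spin":0}
    - {"jaw":0,"translation":[0,0.004,0],"spin":0}

```text
time: 15.82
tool_pos: [600.5, 0.8, 15.2]
tcp_rot: [-179.9, 0.0, 172.1]
ft_force: [-3.4, -5.6, 7.4]
finger_gap: 0.3
grip_force: 4.4
```

```bash
python3 - <<'E'
from m import *
s=r.snapshot("wrist"); cv2.imwrite("pics/w7.png",s["pixels"])
q=r.sense();p=q["tool_pos"];print(q["time"],p,p[0]*.9905-p[1]*.1376,p[0]*.1376+p[1]*.9905,q["ft_force"],q["finger_gap"])
for d in r.landmark_of(s,"cassette")[:2]:
    c=onz(s,d["xy"],10);print(d["xy"],d["score"],c[0]*.9905-c[1]*.1376,c[0]*.1376+c[1]*.9905)
E
```

```text
15.8667 [600.6   1.5  15.2] 594.7268634798787 84.13400519046256 [-3.  -5.7  7. ] 0.11859475937341929
[385.9, 267.2] 0.77 598.2593629168741 119.32540035848723
```

View pics/w7.png

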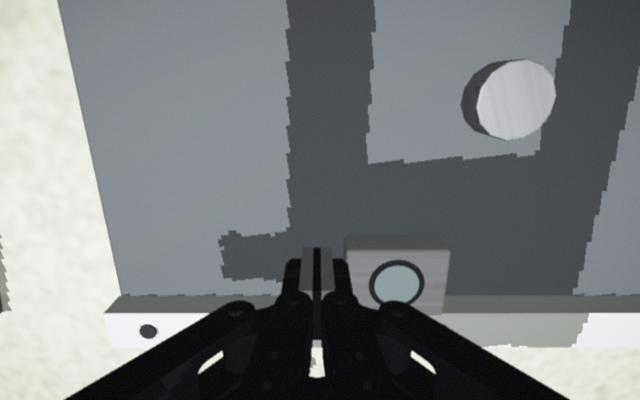

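w7: the cassette (397,285) is moving along the rail, square, and the puck is clear. Fz of +7 N suggests something is rubbing under the tips, so I raise 2 mm and check.

>>> carry_out:
  commands:
    - {"jaw":0,"translation":[0,0,-0.001],"spin":0}
    - {"jaw":0,"translation":[0,0,-0.001],"spin":0}
    - {"jaw":0,"translation":[0,0,0],"spin":0}
    - {"jaw":0,"translation":[0,0,0],"spin":0}
    - {"jaw":0,"translation":[0,0.001,0],"spin":0}
    - {"jaw":0,"translation":[0,0.003,0],"spin":0}
    - {"jaw":0,"translation":[0,0.003,0],"spin":0}
    - {"jaw":0,"translation":[0,0.003,0],"spin":0}

```text
time: 16.58
tool_pos: [601.5, 11.8, 16.2]
tcp_rot: [180.0, -0.0, 172.1]
ft_force: [0.5, 0.7, -0.1]
finger_gap: 0.2
grip_force: 0.2
```

The force is gone, so the tips had been rubbing the plate. I continue.

>>> carry_out:
  commands:
    - {"jaw":0,"translation":[0,0.004,0],"spin":0}
    - {"jaw":0,"translation":[-0.0001,0.004,0],"spin":0}
    - {"jaw":0,"translation":[0,0.004,0],"spin":0}
    - {"jaw":0,"translation":[-0.0001,0.004,0],"spin":0}
    - {"jaw":0,"translation":[0,0.004,0],"spin":0}
    - {"jaw":0,"translation":[-0.0001,0.004,0],"spin":0}
    - {"jaw":0,"translation":[0,0.004,0],"spin":0}
    - {"jaw":0,"translation":[0,0.004,0],"spin":0}

```text
time: 17.25
tool_pos: [606.3, 43.4, 16.3]
tcp_rot: [-180.0, -0.0, 172.1]
ft_force: [-0.9, -0.8, -0.4]
finger_gap: -0.1
grip_force: 0.6
```

>>> carry_out:
  commands:
    - {"jaw":0,"translation":[0,0.004,0],"spin":0}
    - {"jaw":0,"translation":[-0.0001,0.004,0],"spin":0}
    - {"jaw":0,"translation":[0,0.004,0],"spin":0}
    - {"jaw":0,"translation":[-0.0001,0.004,0],"spin":0}
    - {"jaw":0,"translation":[0,0.004,0],"spin":0}
    - {"jaw":0,"translation":[-0.0001,0.004,0],"spin":0}
    - {"jaw":0,"translation":[0,0.004,0],"spin":0}
    - {"jaw":0,"translation":[0,0.002,0],"spin":0}

```text
time: 17.92
tool_pos: [610.8, 73.3, 16.3]
tcp_rot: [180.0, 0.0, 172.1]
ft_force: [-1.9, -1.5, -0.2]
finger_gap: 0.2
grip_force: 0.7
```

```bash
python3 - <<'E'
from m import *
s=r.snapshot("wrist"); cv2.imwrite("pics/w8.png",s["pixels"])
q=r.sense();p=q["tool_pos"];print(q["time"],p,p[0]*.9905-p[1]*.1376,p[0]*.1376+p[1]*.9905,q["ft_force"],q["finger_gap"])
for t in("cassette","pocket","end_stop","guide"):
  for d in r.landmark_of(s,t)[:1]:
    c=onz(s,d["xy"],10);print(t,d["xy"],d["score"],c[0]*.9905-c[1]*.1376,c[0]*.1376+c[1]*.9905)
E
```

```text
17.9667 [610.8  73.5  16.3] 594.917493812153 156.87157020477554 [ 0.2  0.4 -0.1] 0.035175759507089566
cassette [385.5, 264.6] 0.77 597.6328181016402 192.57402360399712
pocket [546.4, 264.1] 0.87 597.4470127217029 272.40541949137673
end_stop [579.7, 291.4] 0.72 613.2272658943107 292.8107705327533
guide [506.3, 220.7] 0.57 574.1655770184158 248.38409825645073
```

View pics/w8.png

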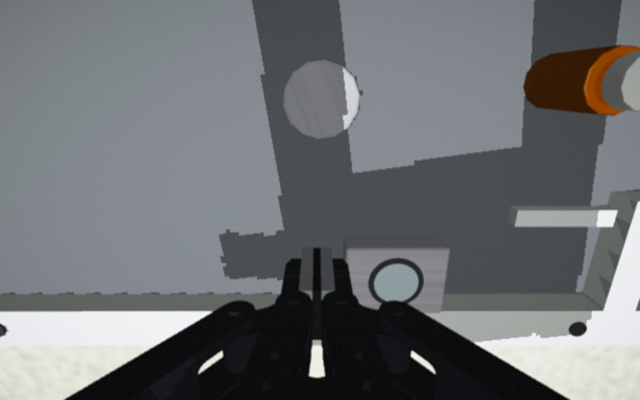

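w8: the cassette (397,283) lies square on the rail, heading into the pocket between the guide (510,217) and end stop (600,280). About 79 mm to go.

>>> carry_out:
  commands:
    - {"jaw":0,"translation":[0,0.004,0],"spin":0}
    - {"jaw":0,"translation":[-0.0001,0.004,0],"spin":0}
    - {"jaw":0,"translation":[0,0.004,0],"spin":0}
    - {"jaw":0,"translation":[-0.0001,0.004,0],"spin":0}
    - {"jaw":0,"translation":[0,0.004,0],"spin":0}
    - {"jaw":0,"translation":[-0.0001,0.004,0],"spin":0}
    - {"jaw":0,"translation":[0,0.004,0],"spin":0}
    - {"jaw":0,"translation":[0,0.004,0],"spin":0}

```text
time: 18.83
tool_pos: [615.4, 104.8, 16.3]
tcp_rot: [-180.0, -0.0, 172.1]
ft_force: [0.1, -0.8, 0.7]
finger_gap: -0.4
grip_force: 0.6
```

>>> carry_out:
  commands:
    - {"jaw":0,"translation":[-0.0001,0.004,0],"spin":0}
    - {"jaw":0,"translation":[0,0.004,0],"spin":0}
    - {"jaw":0,"translation":[-0.0001,0.004,0],"spin":0}
    - {"jaw":0,"translation":[0,0.004,0],"spin":0}
    - {"jaw":0,"translation":[-0.0001,0.004,0],"spin":0}
    - {"jaw":0,"translation":[0,0.004,0],"spin":0}
    - {"jaw":0,"translation":[0,0.003,0],"spin":0}
    - {"jaw":0,"translation":[0,0.003,0],"spin":0}

```text
time: 19.5
tool_pos: [619.6, 134.3, 16.2]
tcp_rot: [-180.0, -0.0, 172.1]
ft_force: [-3.4, -2.8, 2.4]
finger_gap: 0.2
grip_force: 2.2
```

>>> carry_out:
  commands:
    - {"jaw":0,"translation":[-0.0001,0.002,0],"spin":0}
    - {"jaw":0,"translation":[0,0.002,0],"spin":0}
    - {"jaw":0,"translation":[0,0.002,0],"spin":0}
    - {"jaw":0,"translation":[0,0.002,0],"spin":0}
    - {"jaw":0,"translation":[0,0.001,0],"spin":0}
    - {"jaw":0,"translation":[0,0.001,0],"spin":0}
    - {"jaw":0,"translation":[0,0.001,0],"spin":0}
    - {"jaw":0,"translation":[0,0,0],"spin":0}

```text
time: 20.17
tool_pos: [621.1, 144.9, 16.2]
tcp_rot: [-180.0, -0.0, 172.1]
ft_force: [-2.8, -2.5, 1.3]
finger_gap: 0.1
grip_force: 2.0
```

```bash
cat > c.py <<'E'
from m import *
s=r.snapshot("wrist")
q=r.sense();p=q["tool_pos"];print(q["time"],p,p[0]*.9905-p[1]*.1376,p[0]*.1376+p[1]*.9905,q["ft_force"],q["finger_gap"])
for t in("cassette","pocket","end_stop","guide"):
  for d in r.landmark_of(s,t)[:1]:
    c=onz(s,d["xy"],10);print(t,d["xy"],d["score"],c[0]*.9905-c[1]*.1376,c[0]*.1376+c[1]*.9905)
g=cv2.cvtColor(s["pixels"],cv2.COLOR_BGR2GRAY)
for row in (250,260,275,295): print(row,g[row,420:500].tolist())
E
python3 c.py
```

```text
20.2167 [621.3 145.   16.2] 595.4458193222928 229.09446293695163 [-2.2 -2.9  0.4] -0.02924828819660447
cassette [385.4, 263.9] 0.86 597.6046601767998 264.8346963777401
end_stop [438.0, 292.6] 0.81 614.1912205781342 292.76253509846407
guide [352.1, 220.4] 0.85 574.3222463317101 247.58422566336267
250 [130, 127, 132, 130, 129, 131, 130, 130, 133, 131, 131, 131, 129, 128, 130, 130, 128, 133, 127, 129, 130, 129, 129, 126, 128, 130, 129, 128, 121, 103, 90, 87, 88, 87, 87, 86, 87, 87, 89, 118, 165, 174, 172, 172, 173, 172, 173, 172, 171, 172, 173, 173, 172, 171, 174, 172, 172, 172, 171, 172, 173, 170, 172, 173, 171, 172, 170, 170, 172, 171, 172, 172, 167, 143, 94, 76, 75, 77, 77, 77]
260 [136, 134, 134, 134, 132, 134, 135, 132, 135, 131, 135, 135, 136, 135, 133, 135, 130, 133, 133, 135, 132, 133, 132, 135, 133, 133, 130, 118, 98, 89, 87, 86, 85, 86, 88, 87, 86, 101, 143, 170, 173, 177, 172, 172, 173, 173, 172, 173, 173, 170, 173, 171, 172, 172, 171, 168, 172, 171, 172, 170, 171, 172, 171, 172, 170, 170, 171, 171, 170, 172, 166, 149, 98, 76, 76, 79, 75, 77, 77, 79]
275 [40, 38, 64, 115, 137, 140, 137, 137, 137, 137, 136, 138, 139, 137, 138, 137, 135, 137, 136, 136, 135, 136, 136, 134, 134, 121, 98, 86, 87, 85, 88, 87, 84, 84, 86, 105, 149, 170, 171, 172, 171, 172, 173, 172, 170, 170, 173, 171, 170, 170, 169, 171, 169, 173, 172, 171, 171, 169, 172, 170, 171, 170, 171, 171, 170, 171, 170, 171, 155, 106, 77, 75, 78, 78, 76, 77, 76, 75, 76, 73]
295 [132, 130, 130, 130, 127, 128, 129, 128, 129, 130, 127, 129, 130, 129, 126, 129, 128, 127, 127, 126, 131, 125, 120, 99, 88, 87, 85, 85, 84, 88, 85, 84, 104, 149, 167, 173, 169, 169, 170, 170, 172, 170, 169, 169, 171, 171, 171, 168, 170, 171, 171, 173, 168, 170, 170, 170, 171, 171, 170, 170, 169, 171, 168, 169, 164, 134, 106, 97, 100, 97, 101, 99, 100, 99, 100, 97, 99, 100, 100, 101]
```

About 6–7 mm remains.

>>> carry_out:
  commands:
    - {"jaw":0,"translation":[0,0.001,0],"spin":0}
    - {"jaw":0,"translation":[0,0.001,0],"spin":0}
    - {"jaw":0,"translation":[0,0.001,0],"spin":0}
    - {"jaw":0,"translation":[0,0.001,0],"spin":0}
    - {"jaw":0,"translation":[0,0.001,0],"spin":0}
    - {"jaw":0,"translation":[0,0,0],"spin":0}
    - {"jaw":0,"translation":[0,0,0],"spin":0}
    - {"jaw":0,"translation":[0,0,0],"spin":0}

```text
time: 21.08
tool_pos: [622.2, 149.6, 16.3]
tcp_rot: [-180.0, 0.0, 172.1]
ft_force: [-0.3, -3.4, -0.3]
finger_gap: -0.0
grip_force: 1.5
```

>>> carry_out:
  commands:
    - {"jaw":0,"translation":[0,0.0005,0],"spin":0}
    - {"jaw":0,"translation":[0,0,0],"spin":0}
    - {"jaw":0,"translation":[0,0,0],"spin":0}
    - {"jaw":0,"translation":[0,0.0005,0],"spin":0}
    - {"jaw":0,"translation":[0,0,0],"spin":0}
    - {"jaw":0,"translation":[0,0,0],"spin":0}
    - {"jaw":0,"translation":[0,0,0],"spin":0}
    - {"jaw":0,"translation":[0,0,0],"spin":0}

```text
time: 21.75
tool_pos: [622.2, 149.9, 16.3]
tcp_rot: [-179.9, -0.0, 172.1]
ft_force: [-0.1, -6.8, 2.0]
finger_gap: 0.2
grip_force: 3.4
```

```bash
python3 c.py | cut -c1-330
```

```text
21.8 [622.3 149.9  16.3] 595.7235172042866 234.07821036233133 [-0.2 -6.9  1.1] -0.08145983470507619
cassette [386.7, 263.2] 0.75 597.6810006116209 270.49658013851274
end_stop [430.3, 292.3] 0.67 614.4830433657485 293.85090731004675
guide [343.5, 217.7] 0.63 573.391296033703 248.5198520125619
250 [133, 134, 130, 133, 131, 133, 133, 134, 135, 132, 132, 132, 132, 134, 130, 132, 134, 132, 131, 134, 132, 132, 130, 131, 128, 131, 132, 125, 129, 154, 172, 173, 173, 174, 174, 174, 173, 172, 172, 174, 174, 172, 174, 175, 173, 171, 173, 172, 174, 173, 174, 172, 172, 171, 172, 172, 172, 173, 172, 172, 171, 163, 114, 80, 75, 78
260 [134, 136, 134, 135, 137, 135, 136, 134, 135, 135, 136, 136, 136, 135, 130, 134, 135, 136, 135, 135, 134, 136, 133, 136, 132, 132, 128, 142, 169, 175, 172, 173, 174, 172, 174, 175, 173, 172, 173, 170, 170, 171, 173, 172, 172, 172, 173, 170, 172, 174, 172, 172, 170, 172, 171, 171, 171, 171, 173, 165, 130, 88, 77, 77, 77, 76, 
275 [38, 42, 76, 122, 138, 138, 138, 137, 137, 136, 134, 136, 139, 136, 138, 139, 137, 136, 137, 138, 133, 134, 137, 132, 129, 142, 166, 172, 174, 171, 172, 170, 173, 171, 171, 173, 170, 170, 169, 171, 173, 170, 171, 169, 169, 170, 171, 171, 171, 171, 170, 171, 171, 171, 169, 172, 173, 157, 105, 78, 74, 81, 77, 76, 77, 76, 76, 7
295 [131, 131, 129, 129, 127, 129, 128, 127, 129, 129, 130, 130, 129, 128, 130, 129, 128, 130, 129, 128, 126, 123, 132, 163, 171, 172, 171, 170, 173, 170, 172, 170, 170, 171, 172, 170, 171, 170, 169, 171, 169, 171, 169, 170, 171, 172, 170, 172, 170, 171, 169, 172, 172, 166, 139, 109, 98, 99, 102, 100, 99, 101, 99, 98, 101, 98, 1
```

Contact with the end stop at 6.9 N, gap closed. I back off and up, then check the rail gap from there.

>>> carry_out:
  commands:
    - {"jaw":0,"translation":[0,-0.002,0],"spin":0}
    - {"jaw":0,"translation":[0,-0.005,0],"spin":0}
    - {"jaw":0,"translation":[0,-0.01,0],"spin":0}
    - {"jaw":0,"translation":[0.0,-0.015,0],"spin":0}
    - {"jaw":0,"translation":[0.0,0,-0.03],"spin":0}
    - {"jaw":0,"translation":[0.02,0,-0.03],"spin":0}
    - {"jaw":0,"translation":[0.02,-0.01,-0.03],"spin":0}
    - {"jaw":0,"translation":[0,0,0],"spin":0}

```text
time: 22.67
tool_pos: [578.2, 113.6, 113.3]
tcp_rot: [179.9, 0.4, 172.1]
ft_force: [-0.4, -0.4, 1.8]
finger_gap: -0.4
grip_force: 0.0
```

```bash
python3 - <<'E'
from m import *
r.snapshot("wrist");r.snapshot("wrist");s=r.snapshot("wrist");cv2.imwrite("pics/w9.png",s["pixels"])
ex=np.array([.9905,-.1376,0]);ey=np.array([.1376,.9905,0])
px=lambda u,v,z:(lambda c:(s["K"]@c)[:2]/c[2])((np.linalg.inv(s["extrinsics"])@np.r_[ex*u+ey*v+[0,0,z],1])[:3])
print(r.sense()["tool_pos"],r.sense()["time"])
for n,a in {"cas corners":[(578.7,248.4,26),(578.7,294.4,26),(612.7,248.4,26),(612.7,294.4,26)],"railtop":[(612.7,240,24)]}.items(): print(n,[px(*x).round(1) for x in a])
for d in r.regions_of(s,"cassette")[:1]:
    m=d["pixels"].astype(np.uint8);print(d["score"],cv2.boundingRect(m),cv2.minAreaRect(cv2.findNonZero(m)))
g=cv2.cvtColor(s["pixels"],cv2.COLOR_BGR2GRAY)
for v in (252,262,272,282,290):
    print(v,[int(cv2.getRectSubPix(g,(1,1),tuple(map(float,px(u,v,26))))[0,0]) for u in np.arange(606,620,.7)])
for u in (582,590,598,606):
    print(u,[int(cv2.getRectSubPix(g,(1,1),tuple(map(float,px(u,v,26))))[0,0]) for v in np.arange(287,301,.7)])
E
```

```text
[577.1 113.9 106.9] 22.8167
cas corners [array([391.2, 234.3]), array([454.4, 234.1]), array([388.1, 275. ]), array([448.6, 274.9])]
railtop [array([376.6, 273.6])]
0.98 (384, 227, 69, 50) ((417.9999694824219, 251.5), (67.99998474121094, 48.99999237060547), -0.0)
252 [228, 228, 230, 229, 226, 224, 222, 223, 224, 225, 227, 233, 240, 243, 243, 243, 243, 244, 244, 244]
262 [175, 212, 227, 229, 226, 223, 222, 223, 224, 224, 227, 233, 240, 242, 244, 244, 243, 243, 243, 244]
272 [164, 160, 132, 103, 103, 137, 194, 216, 224, 224, 225, 230, 239, 241, 243, 243, 243, 244, 244, 243]
282 [224, 227, 228, 226, 223, 220, 217, 219, 221, 223, 227, 237, 242, 243, 243, 244, 244, 242, 204, 144]
290 [222, 224, 226, 225, 222, 218, 215, 217, 218, 219, 224, 236, 241, 243, 243, 243, 243, 244, 243, 243]
582 [129, 130, 131, 131, 130, 130, 130, 130, 134, 148, 169, 174, 173, 174, 173, 174, 174, 174, 172, 172]
590 [204, 207, 207, 207, 207, 206, 207, 208, 218, 231, 241, 244, 244, 244, 244, 244, 244, 244, 244, 243]
598 [215, 215, 214, 213, 213, 212, 212, 211, 204, 213, 232, 242, 244, 244, 243, 244, 244, 243, 243, 244]
606 [223, 223, 223, 222, 222, 223, 222, 220, 218, 226, 241, 244, 243, 243, 244, 243, 244, 243, 244, 243]
```

No gap shows at either face and the edges are parallel, so I hand in.

```bash
python3 -c "
from bench import r
print(r.hand_in())"
```

```text
the job is handed in; nothing more can be done
None
```

The cassette was pushed flat against the rail, slid along it into the corner pocket against the end stop, and the job is handed in; the last wrist picture showed no gap at either face, but no verdict came back.

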